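# Slide a standing battery pack home into its charging dock and start the charge

## Robot

A 6-joint arm with a two-finger parallel gripper is mounted at the origin on the work surface. World frame = base frame: x ahead of the robot, y to its left, z up, the work surface at z = 0. Lengths are in m, angles in rad, forces in N, time in s.
With the tool pointing down it reaches from about 0.275 to 0.85 m from the base axis. Payload 19 kg.
Tool frame: the origin (TCP) lies between the finger pads; the fingertips stand 11 mm ahead of it and the grasp point (between the pads) lies 8 mm behind it (ctrl.tip_extent is the z of the fingertips in the tool frame, in m); z points along the fingers, y is the line along which they close (so a half turn about z gives the same grasp; the last joint's range is limited). The gripper opens to 85 mm and grips with 20 to 120 N. Pads are 22 mm wide; open, the fingers measure 114 mm over their backs; the gripper's body (76 mm by 85 mm) begins 54 mm behind the grasp point. The pads swing forward as they close: fully open they stand 13 mm farther back than shut.
Start: joints at [1.215, 0.15, 1.437, -0, 1.554, -0.134], TCP at [0.126, 0.561, 0.242] pointing down, gripper open.
Joint ranges: [-2.8, 2.8], [-0.68, 2.1], [0.12, 2.68], [-1.39, 4.53], [0.16, 2.79], [-2.81, 2.81]. Speed limits (rad/s): [1.89, 1.89, 2.22, 3.01, 3.01, 3.01].

## Interface

Orientations are given as [roll, pitch, yaw] about the fixed x, y, z axes, in that order (R = Rz(yaw) Ry(pitch) Rx(roll)).
In Python, from station import ctrl gives the robot as it stands.
- The arm moves only by the shell command python3 -m jog 'ROWS' [FORCE]. ROWS is JSON, one flat list of numbers, 7 for each row, row after row: the turn, a rotation vector about the tool's x, y, z in rad, then the shift along the tool's x, y, z in m, then the opening, from -1 (shut) to 1 (fully open). A call has 1 to 12 rows; each row shifts and turns the commanded pose from where the row before left it, along the tool's axes as they then stand; what a row does not reach is not made up. A row lasts 1/12 s, in which the tool goes at most 41.7 mm and 7.16 degrees, less where a joint would pass 70% of its speed; a pose out of reach is approached as far as the arm can. A call with a gripper value outside its range is refused whole. The fingers move at their own pace and stop on an object; FORCE is the grip in N (left out, the last holds). Time passes only in rows, so rows that do not move let the fingers close. It gives the time, the measured TCP pose, the force, the opening and the grip force at its end, in the units of the state.
- ctrl.get_obs(): the state, without advancing time (a new reading comes with each control period).
- ctrl.snapshot(name): name is "scene" or "top"; returns a dict with "color" (420x560x3 uint8, red, green, blue), "fovy" (degrees; the focal length in pixels is half the picture's height over the tangent of half this angle, whatever the lens; pixels are square), "cx", "cy" (the principal point, pixels), "pose" (4x4, takes a point from camera to world coordinates). Camera axes: x right, y down, z forward; pixel columns grow to the right and rows downward; lengths in m; the calibration is good to about 2 mm. A picture is of the moment at which its call begins. There is no depth.
- ctrl.finish_job(): hands the job in; it is judged then, once.
The state is a dict: "clock": time; "q": joint angles; "dq": joint speeds; "effort": joint torques, N m; "tool_pos": TCP position; "tcp_rot": TCP orientation; "force": force on the tool from outside, world axes, zero at the start; "wrist_torque": the same for the moment, N m; "finger_gap": opening from 0.0 (shut) to 1.0 (fully open); "grasp_force": force on a finger pad.
Only numpy, scipy, OpenCV 4.12 (cv2) and the standard library are available. Lean on these libraries where they do the work, as an engineer would, in place of code of your own. Each camera call takes 0.05 s, during which the arm holds its last target. There are 200 camera calls.

## Task

Put the upright battery pack on charge: push it along the bench, low near its base so that it slides and does not tip, in between the dock's guide rails until it is fully home against the rubber stops. Then press the round start button on top of the charger and let it go. Do not lift the pack or touch its carrying handle, and leave the other things on the bench where they are.

Things in the scene. Friction and masses are not known exactly. Their poses are not given: they have to be found in the camera images.
- pack: The battery pack: an upright grey plastic box with a black top band, loose on the bench, 90 mm deep (its x), 120 mm wide (its y), 160 mm tall, with a carrying handle on top (to 192 mm). Origin: the centre of its underside. Its +x axis points out of the face with the brass contacts, which goes towards the dock first.
- pack_push (a point): The middle of the pack's plain 120 mm wide -x face, the one to push on, 30 mm above its foot; axes as the pack's. The pack is heavy, about 1.7 to 2.5 kg: sliding it takes about 8 to 18 N. Pushed higher than about 55 mm above the bench it may tip.
- pack_handle: The black bail handle on top of the pack: a 12 mm round bar 84 mm long along the pack's y, 26 mm above the top of the pack. Origin: the centre of the pack's top face. Not to be touched.
- dock: The charging dock, fixed to the bench: a grey charger housing 100 mm deep (its x), 170 mm wide (its y), 150 mm tall, with louvred sides and a heat sink behind. Origin: the centre of the housing's underside. It opens to its -x; the pack is pushed in along its +x until it meets two rubber stops, whose faces lie at x = -56 mm, 55 mm above the bench.
- mouth (a point): The middle, on the bench, of the mouth of the guide rails; axes as the dock's, 137 mm in front of its origin. Two aluminium rails, 30 mm high, 65 mm either side of the dock's x axis (inner faces 130 mm apart), run out from the housing to 107 mm in front of the dock's origin, then flare to about 158 mm apart at the mouth.
- home (a point): Where the centre of the pack's underside lies when the pack is fully home: on the bench, 101 mm in front of the dock's origin on its x axis. Axes as the dock's; the pack's axes are then parallel to these.
- dock_nose (a joint): The sprung connector nose at the foot of the housing's front, 46 mm wide and 24 mm tall, centred 30 mm above the bench: how far it is pushed in, in m. 0 = free, standing 10 mm out beyond the rubber stops; 0.010 = pack against the stops. It pushes back with only about 1 to 3 N, less than the pack's friction on the bench, so the pack stays where it is pushed.
- start (a joint): The start button: how far it is pressed, in m; 0 = up, 0.006 = fully down. It springs back. Fully down takes 5 N.
- start_top (a point): The middle of the top of the start button, a round steel button 28 mm across in a dark steel collar 44 mm across, on top of the charger housing, 168 mm above the bench. It is pressed straight down.
- multimeter: Bystander: yellow and black hand multimeter lying on the bench, 170 x 82 x 48 mm. Origin: centre of its underside.
- parts_bin: Bystander: open yellow parts bin, 150 x 100 x 70 mm. Origin: centre of its underside.
- mug: Bystander: white mug, 80 mm across, 92 mm tall, handle at its +y. Origin: centre of its underside.
- screwdriver: Bystander: screwdriver lying on the bench, about 200 mm long. Origin: underneath it, about half-way along.
- spool: Bystander: aluminium wire spool standing on end beside the dock, 60 mm across, 50 mm tall. Origin: centre of its underside.
- camera: Bystander: black compact camera beside the dock, 50 x 90 x 70 mm, with a lens 22 mm long at its -x. Origin: centre of its underside.
- flux_bottle: Bystander: small white bottle, 48 mm across, 95 mm tall. Origin: centre of its underside.
There are look-alikes about, which are no part of the job. What is shaped like the pack but blue is not meant.

How it is judged:
By the outcome, as a careful person would: the job done as asked, in the order asked, and still so for the second after the job is handed in, with the robot touching nothing.
It also fails if it takes over 58 s, if anything falls off the work surface, if the arm or the gripper's body presses on something with over 40 N, if the wrist force passes 120 N, or if a joint passes its speed limit or range.

## Working session

There is one attempt and no reset: what is moved stays moved. The work goes in short steps, Python scripts to look and compute and a shell command to move; the robot and the scene stay as the last step left them, time stands still between calls to the robot, and variables do not carry over. Pictures are saved under pics/ and viewed, at most 10 in all, crops included, and the job is handed in when it is done.

```bash
mkdir -p pics; ls
cat > h.py <<'E'
import numpy as np,cv2
from station import ctrl
def snap(n,f):
    s=ctrl.snapshot(n); cv2.imwrite('pics/'+f+'.png',s['color'][:,:,::-1]); np.savez('pics/'+f,**{k:np.array(v) for k,v in s.items()}); return s
def load(f): return dict(np.load('pics/'+f+'.npz'))
def ray(s,u,v,z):
    f=s['color'].shape[0]/2/np.tan(np.radians(s['fovy'])/2)
    P=np.array(s['pose']); d=P[:3,:3]@np.array([(u-s['cx'])/f,(v-s['cy'])/f,1]); o=P[:3,3]
    return o+d*(z-o[2])/d[2]
def proj(s,p):
    f=s['color'].shape[0]/2/np.tan(np.radians(s['fovy'])/2)
    P=np.array(s['pose']); c=P[:3,:3].T@(np.array(p)-P[:3,3]); return c[:2]/c[2]*f+[float(s['cx']),float(s['cy'])]
E
python3 - <<'E'
from h import *
a=snap('scene','s0');b=snap('top','t0')
print(a['pose'],b['pose'],a['fovy'],b['fovy'],ctrl.get_obs(),ctrl.tip_extent)
E
```

```text
pics
[[ 0.65018494  0.55920886 -0.51433937  1.20559022]
 [ 0.75965792 -0.46653971  0.45305689 -0.63425863]
 [ 0.01339368 -0.68529274 -0.72814454  1.0071151 ]
 [ 0.          0.          0.          1.        ]] [[-1.97852401e-02 -9.93166072e-01  1.15020423e-01  4.23021184e-01]
 [-9.99804079e-01  1.95859875e-02 -2.86232187e-03 -7.44631867e-02]
 [ 5.89972415e-04 -1.15054519e-01 -9.93359003e-01  1.42601864e+00]
 [ 0.00000000e+00  0.00000000e+00  0.00000000e+00  1.00000000e+00]] 56.76505238439732 47.37315313464322 {'clock': 0.1, 'q': array([ 1.21504104e+00,  1.50943777e-01,  1.43793094e+00,  1.02451086e-05,
        1.55381116e+00, -1.34001040e-01]), 'dq': array([-0.00057043, -0.00140715, -0.00241223,  0.00081737, -0.00182145,
       -0.00128975]), 'effort': array([ 4.62152166e-03, -7.14377832e+01, -5.71803439e+01, -2.59022772e-04,
        7.37085182e-03,  1.24349674e-05]), 'tool_pos': array([0.12641191, 0.56072499, 0.24174933]), 'tcp_rot': array([-3.14051061e+00, -1.56205762e-04,  2.91983814e+00]), 'force': array([ 0.79576276, -1.24835005, -0.71518291]), 'wrist_torque': array([ 0.00890805, -0.02273678, -0.0162208 ]), 'grasp_force': 0.0, 'finger_gap': 0.9987592417391733} 0.011
```

View pics/s0.png

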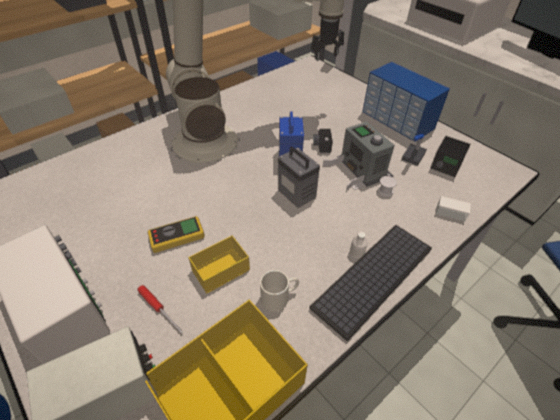

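View pics/t0.png

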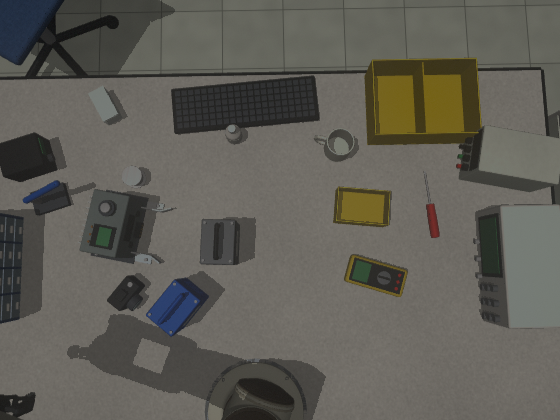

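The grey pack is at scene (298,178) / top (220,242). The only look-alike is the blue pack at scene (291,133) / top (177,305), which is not meant. The dock is at scene (368,152) / top (113,225), opening to the right in the top view. The round button could be the disc at top (107,208), or the spool at (133,176). I'll check these in one close crop.

Run:
```python
from h import *
a=load('s0')['color'];b=load('t0')['color']
A=cv2.resize(a[95:225,260:440],None,fx=4.4,fy=4.4,interpolation=2)[:,:,::-1]
B=cv2.resize(b[165:345,70:270],None,fx=4,fy=4,interpolation=2)
B=cv2.resize(b[170:320,70:260],None,fx=4,fy=4,interpolation=2)[:,:,::-1]
cv2.imwrite('pics/ca.png',A);cv2.imwrite('pics/cb.png',cv2.convertScaleAbs(B,alpha=1.7))
s=load('t0')
for n,u,v,z in [('pack',220,242,.16),('btn',107,208,.168),('blue',177,305,.16),('spool',133,176,.05),('cam',127,292,.07)]: print(n,ray(s,u,v,z))
```

```text
pack [0.47603942 0.08076964 0.16      ]
btn [0.57130399 0.3779285  0.168     ]
blue [0.314807   0.19341735 0.16      ]
spool [0.67759627 0.34665911 0.05      ]
cam [0.34558459 0.35222632 0.07      ]
```

View pics/ca.png

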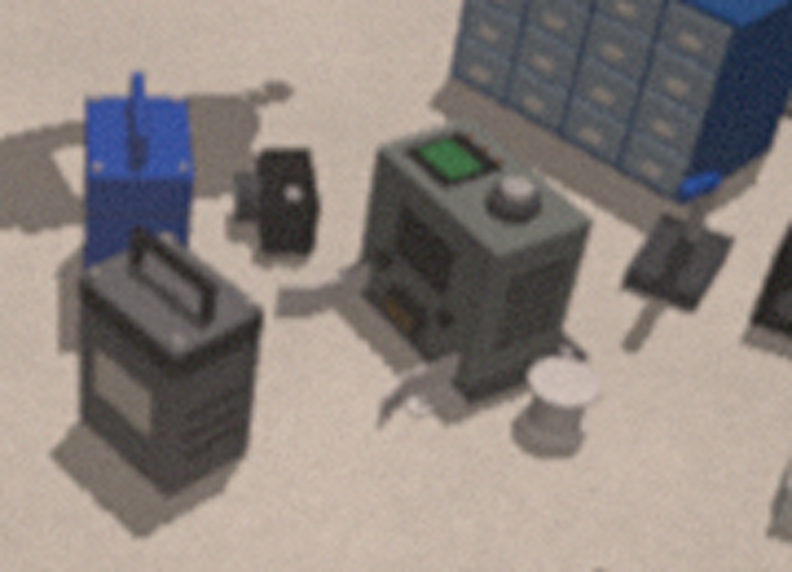

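View pics/cb.png

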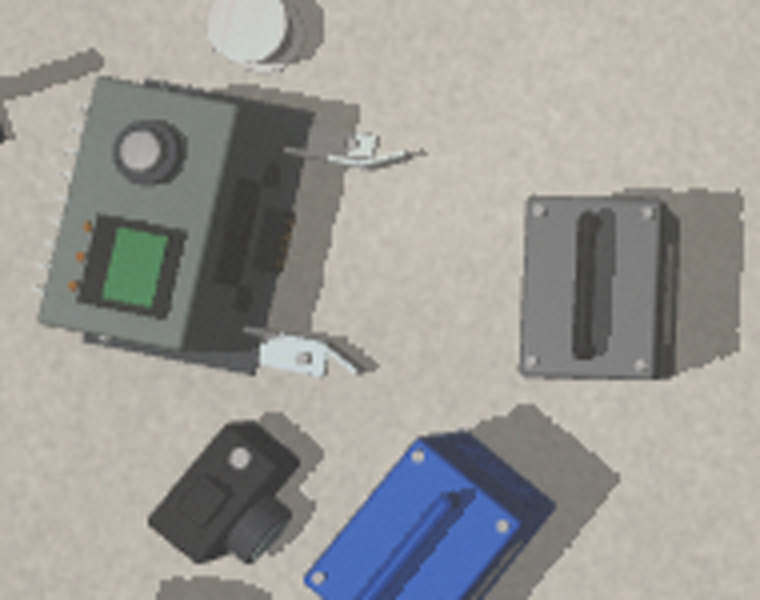

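```bash
cat > meas.py <<'E'
from h import *
s=load('t0')
R=lambda u,v,z: ray(s,70+(u+.5)/4-.5,170+(v+.5)/4-.5,z)
def rep(n,c,z):
    p=np.array([R(*q,z)[:2] for q in c]); # order: far-left(+y,+x), near-right(-y,+x),(-y,-x),(+y,-x)
    ce=p.mean(0); ax=(p[0]+p[3]-p[1]-p[2]); ax/=np.linalg.norm(ax); lat=p[0]+p[1]-p[2]-p[3]
    print(n,ce.round(4),'yaw x',np.degrees(np.arctan2(ax[1],ax[0])).round(2),'yaw from y',np.degrees(np.arctan2(-lat[1],-lat[0])).round(2)-90, [np.linalg.norm(p[i]-p[(i+1)%4]).round(4) for i in range(4)])
    return ce,ax
pc,pa=rep('pack',[(527,197),(660,199),(655,378),(520,376)],.16)
dc,da=rep('dock',[(100,77),(238,100),(178,350),(38,325)],.15)
print('btn',R(142,152,.168))
home=dc-.101*da; print('home',home,'mouth',dc-.137*da)
for q in [(290,150),(425,152),(250,330),(375,370)]: print('rail',R(*q,.03))
E
python3 meas.py
```

```text
pack [0.4778 0.088 ] yaw x 88.01 yaw from y 87.80000000000001 [np.float64(0.0883), np.float64(0.1179), np.float64(0.0886), np.float64(0.1179)]
dock [0.5342 0.3908] yaw x 79.12 yaw from y 77.43 [np.float64(0.0948), np.float64(0.1705), np.float64(0.095), np.float64(0.1697)]
btn [0.57239978 0.38290503 0.168     ]
home [0.51512888 0.29158862] mouth [0.50833429 0.25623563]
rail [0.58812279 0.32458844 0.03      ]
rail [0.58469362 0.22558363 0.03      ]
rail [0.45719439 0.35186614 0.03      ]
rail [0.42656401 0.26095734 0.03      ]
```

```bash
python3 -m jog '[0,0,0.115,0,0,-0.006,0.2, 0,0,0.115,0,0,-0.006,0.2, 0,0,0.115,0,0,-0.006,0.2, 0,0,0.115,0,0,-0.006,0.2, 0,0,0.115,0,0,-0.006,0.2, 0,0,0.115,0,0,-0.006,0.2, 0,0,0.115,0,0,-0.006,0.2, 0,0,0.115,0,0,-0.006,0.2, 0,0,0.115,0,0,-0.006,0.2, 0,0,0.115,0,0,-0.006,0.2, 0,0,0.115,0,0,-0.006,0.2, 0,0,0.115,0,0,-0.006,0.2]'
python3 -m jog '[0,0,0,-0.033,0.020,0,0.2, 0,0,0,-0.033,0.020,0,0.2, 0,0,0,-0.033,0.020,0,0.2, 0,0,0,-0.033,0.020,0,0.2, 0,0,0,-0.033,0.020,0,0.2, 0,0,0,-0.033,0.020,0,0.2, 0,0,0,-0.033,0.020,0,0.2, 0,0,0,-0.033,0.020,0,0.2, 0,0,0,-0.033,0.020,0,0.2, 0,0,0,-0.033,0.020,0,0.2, 0,0,0,-0.033,0.020,0,0.2, 0,0,0,-0.033,0.020,0,0.2]'
```

```text
clock: 1.1
tool_pos: [0.1265, 0.5608, 0.3142]
tcp_rot: [-3.141, 0.001, 1.534]
force: [0.6, -0.3, 0.2]
finger_gap: 0.602
grasp_force: 0.0
clock: 2.1
tool_pos: [0.3544, 0.1558, 0.3143]
tcp_rot: [3.141, -0.0, 1.54]
force: [1.5, 1.7, 0.2]
finger_gap: 0.601
grasp_force: 0.0
```

```bash
python3 -m jog '[0,0,0,-0.036,0.018,0,0.2, 0,0,0,-0.036,0.018,0,0.2, 0,0,0,-0.036,0.018,0,0.2, 0,0,0,-0.036,0.018,0,0.2, 0,0,0,-0.036,0.018,0,0.2, 0,0,0,-0.036,0.018,0,0.2, 0,0,0,-0.036,0.018,0,0.2]'
python3 -m jog '[0,0.1,0,0,0,0,0.2, 0,0.1,0,0,0,0,0.2, 0,0.1,0,0,0,0,0.2, 0,0.1,0,0,0,0,0.2, 0,0.1,0,0,0,0,0.2, 0,0.1,0,0,0,0,0.2, 0,0.1,0,0,0,0,0.2, 0,0,0,0,0,0,0.2]'
python3 -c "
from h import *
o=ctrl.get_obs();print(o['q'])"
```

```text
clock: 2.68
tool_pos: [0.4725, -0.1003, 0.3141]
tcp_rot: [-3.142, -0.0, 1.539]
force: [1.6, 1.2, 0.1]
finger_gap: 0.599
grasp_force: 0.0
clock: 3.35
tool_pos: [0.4719, -0.0995, 0.3122]
tcp_rot: [-3.136, -0.708, 1.534]
force: [0.5, -1.2, -1.6]
finger_gap: 0.601
grasp_force: 0.0
[-0.71376738  0.1112715   1.49165508  0.57823291  1.96800218 -0.56823208]
```

```bash
python3 -m jog '[0,0,0,-0.0179,0,0.0212,0.2, 0,0,0,-0.0179,0,0.0212,0.2, 0,0,0,-0.0179,0,0.0212,0.2, 0,0,0,-0.0179,0,0.0212,0.2, 0,0,0,-0.0179,0,0.0212,0.2, 0,0,0,-0.0179,0,0.0212,0.2, 0,0,0,-0.0179,0,0.0212,0.2, 0,0,0,-0.0179,0.001,0.0212,0.2, 0,0,0,-0.0179,0.002,0.0212,0.2, 0,0,0,-0.0179,0.002,0.0212,0.2, 0,0,0,0,0,0,0.2]'
python3 - <<'E'
from h import *
s=snap('scene','s1');print(ctrl.get_obs()['tool_pos'],ctrl.get_obs()['tcp_rot'],ctrl.get_obs()['force'])
cv2.imwrite('pics/s1c.png',cv2.resize(s['color'][80:260,180:420],None,fx=3,fy=3)[:,:,::-1])
E
```

```text
clock: 4.27
tool_pos: [0.4758, -0.0975, 0.0331]
tcp_rot: [-3.135, -0.7, 1.537]
force: [-0.9, -0.1, -0.4]
finger_gap: 0.597
grasp_force: 0.0
[ 0.47644964 -0.09788303  0.03566093] [-3.13734105 -0.70028738  1.53841894] [0.16060568 0.11971091 1.06791461]
```

View pics/s1c.png

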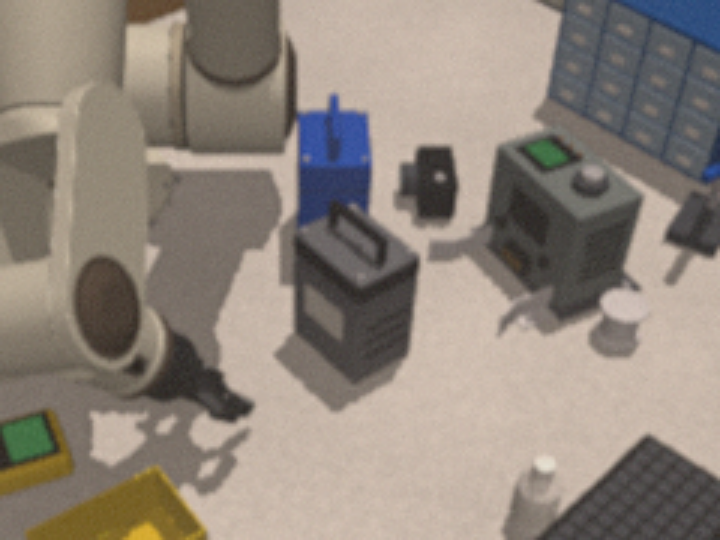

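The view shows the fingers low at about (235,405), behind the labelled -x face of the pack at (325,310). The arm is clear of everything, so I'll approach and make contact.

```bash
python3 -m jog '[0,0,0,0.0191,0,0.0161,0.2, 0,0,0,0.0191,0,0.0161,0.2, 0,0,0,0.0191,0,0.0161,0.2, 0,0,0,0.0191,0,0.0161,0.2, 0,0,0,0.0038,0,0.0032,0.2, 0,0,0,0.0038,0,0.0032,0.2, 0,0,0,0.0038,0,0.0032,0.2, 0,0,0,0.0038,0,0.0032,0.2, 0,0,0,0.0038,0,0.0032,0.2, 0,0,0,0.0038,0,0.0032,0.2]'
```

```text
clock: 5.15
tool_pos: [0.4815, 0.0308, 0.0369]
tcp_rot: [3.141, -0.699, 1.539]
force: [0.5, -20.3, 2.1]
finger_gap: 0.604
grasp_force: 10.9
```

```bash
python3 -m jog '[-0.0071,0,0.0084,0.0046,-0.0007,0.0039,0.2, -0.0071,0,0.0084,0.0046,-0.0007,0.0039,0.2, -0.0071,0,0.0084,0.0046,-0.0007,0.0039,0.2, -0.0071,0,0.0084,0.0046,-0.0007,0.0039,0.2, -0.0071,0,0.0084,0.0046,-0.0007,0.0039,0.2, -0.0071,0,0.0084,0.0046,-0.0007,0.0039,0.2, -0.0071,0,0.0084,0.0046,-0.0007,0.0039,0.2, -0.0071,0,0.0084,0.0046,-0.0007,0.0039,0.2, -0.0071,0,0.0084,0.0046,-0.0007,0.0039,0.2, -0.0071,0,0.0084,0.0046,-0.0007,0.0039,0.2, -0.0071,0,0.0084,0.0046,-0.0007,0.0039,0.2, -0.0071,0,0.0084,0.0046,-0.0007,0.0039,0.2]'
python3 - <<'E'
from h import *
s=snap('top','t1');o=ctrl.get_obs();print(o['tool_pos'],o['tcp_rot'],o['force'])
cv2.imwrite('pics/t1c.png',cv2.convertScaleAbs(cv2.resize(s['color'][170:320,70:260],None,fx=4,fy=4,interpolation=2)[:,:,::-1],alpha=1.7))
E
```

```text
clock: 6.15
tool_pos: [0.4805, 0.1025, 0.0368]
tcp_rot: [3.138, -0.698, 1.408]
force: [-2.8, -20.5, 8.0]
finger_gap: 0.602
grasp_force: 10.3
[0.48024256 0.10349269 0.03686054] [ 3.13907859 -0.69835058  1.40673497] [ 3.28736434 -9.29138443  2.25517612]
```

View pics/t1c.png

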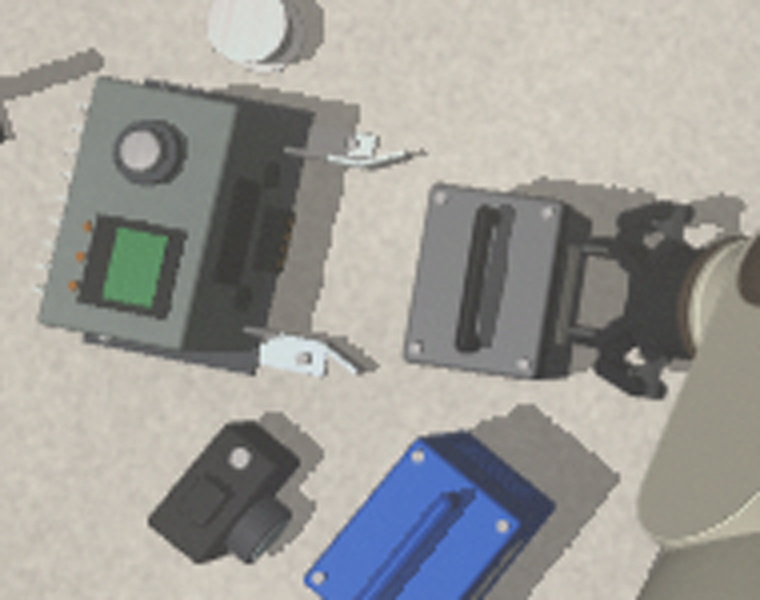

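The pack has turned with the fingers and stays upright. Its crop corners are about (433,184), (563,207), (540,378) and (405,358), and the mouth is at (400,260). Next I'll compute its pose against the dock.

```bash
cat >> meas.py <<'E'
print('---')
pc,pa=rep('pack1',[(433,184),(563,207),(540,378),(405,358)],.16)
for y in (77.4,78.3,79.1):
    d=np.array([np.cos(np.radians(y)),np.sin(np.radians(y))]);n=np.array([-d[1],d[0]])
    print(y,'along',(pc-dc)@d,'lat',(pc-dc)@n)
E
python3 meas.py|sed -n '/---/,$p'
```

```text
---
pack1 [0.483  0.1574] yaw x 79.69 yaw from y 81.63999999999999 [np.float64(0.0879), np.float64(0.1133), np.float64(0.0899), np.float64(0.1159)]
77.4 along -0.23889694554204036 lat -0.00090296280508078
78.3 along -0.23888165654203014 lat 0.0028495787196531897
79.1 along -0.23881858498392525 lat 0.006184609722497965
```

```bash
python3 -m jog '[-0.0048,0,0.0057,0.0046,-0.0003,0.0039,0.2, -0.0048,0,0.0057,0.0046,-0.0003,0.0039,0.2, -0.0048,0,0.0057,0.0046,-0.0003,0.0039,0.2, -0.0048,0,0.0057,0.0046,-0.0003,0.0039,0.2, -0.0048,0,0.0057,0.0046,-0.0003,0.0039,0.2, -0.0048,0,0.0057,0.0046,-0.0003,0.0039,0.2, 0,0,0,0.0046,0,0.0039,0.2, 0,0,0,0.0046,0,0.0039,0.2, 0,0,0,0.0046,0,0.0039,0.2, 0,0,0,0.0046,0,0.0039,0.2, 0,0,0,0.0046,0,0.0039,0.2, 0,0,0,0.0046,0,0.0039,0.2]'
python3 - <<'E'
from h import *
s=snap('top','t2');o=ctrl.get_obs();print(o['tool_pos'],o['tcp_rot'],o['force'])
cv2.imwrite('pics/t2c.png',cv2.convertScaleAbs(cv2.resize(s['color'][170:320,70:260],None,fx=4,fy=4,interpolation=2)[:,:,::-1],alpha=1.7))
E
```

```text
clock: 7.2
tool_pos: [0.4928, 0.1739, 0.0367]
tcp_rot: [3.138, -0.698, 1.364]
force: [-4.0, -23.7, 10.8]
finger_gap: 0.606
grasp_force: 11.6
[0.49279904 0.1748423  0.03675375] [ 3.13879914 -0.69885132  1.3636234 ] [  1.55804931 -10.89652215   2.68489291]
```

View pics/t2c.png

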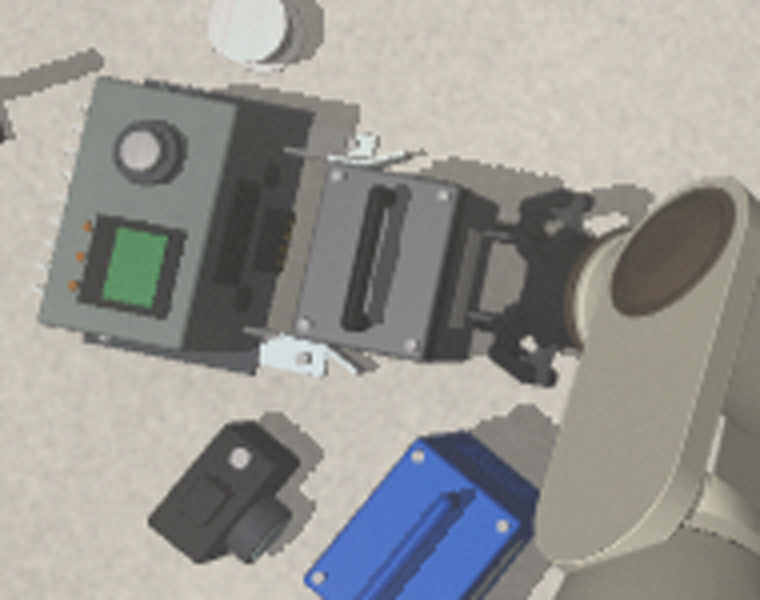

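The pack is entering the rails centred: left corners (332,163) and (296,331). The wrist link at about (590,480) is near the blue pack, so I'll check that clearance in the scene view.

Run:
```python
from h import *
s=snap('scene','s2')
cv2.imwrite('pics/s2c.png',cv2.resize(s['color'][60:230,200:440],None,fx=3.3,fy=3.3,interpolation=2)[:,:,::-1])
s=load('t2')
for z in (.2,.3,.4): print(ray(s,70+540/4,170+530/4,z), ray(s,70+700/4,170+190/4,z))
```

```text
[0.32301949 0.11447462 0.2       ] [0.53595112 0.01126807 0.2       ]
[0.33117611 0.09906394 0.3       ] [0.52674    0.00427542 0.3       ]
[0.33933273 0.08365326 0.4       ] [ 0.51752889 -0.00271724  0.4       ]
```

View pics/s2c.png

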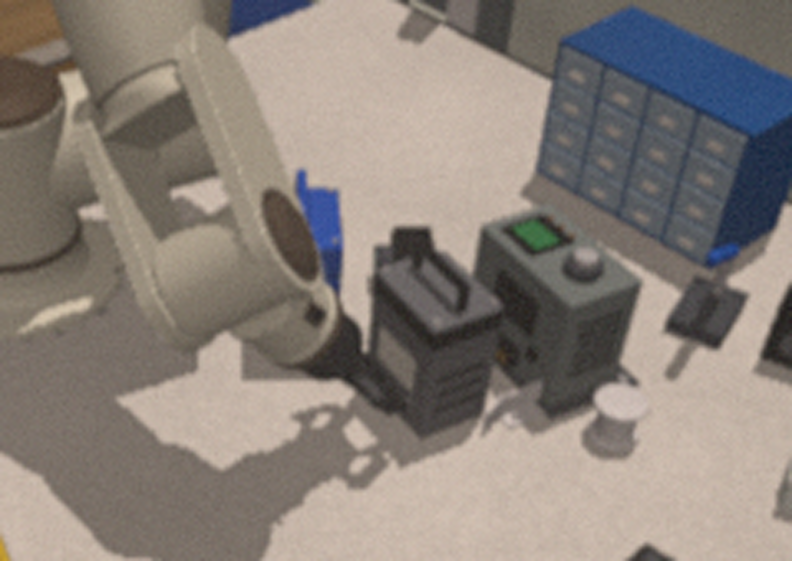

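The pack is upright and going between the rails. The wrist cap is at (290,235) and the blue pack at (320,220) behind the link. I'll triangulate the cap and link to judge the clearance to the blue pack.

```bash
cat >> h.py <<'E'
def tri(a,pa,b,pb):
    o=[];D=[]
    for s,p in((a,pa),(b,pb)):
        P=np.array(s['pose']);d=ray(s,*p,0)-P[:3,3];o.append(P[:3,3]);D.append(d/np.linalg.norm(d))
    t=np.linalg.lstsq(np.stack([D[0],-D[1]],1),o[1]-o[0],rcond=None)[0]
    p,q=o[0]+t[0]*D[0],o[1]+t[1]*D[1]; return (p+q)/2,np.linalg.norm(p-q)
E
python3 - <<'E'
from h import *
t=load('t2');s=load('s2')
c=lambda u,v:(70+u/4,170+v/4); e=lambda u,v:(200+u/3.3,60+v/3.3)
print('cap',tri(t,c(672,250),s,e(290,235)))
print(ctrl.get_obs()['q'])
for q in [(425,437),(517,522),(308,580),(490,470)]: print('blue top',ray(t,*c(*q),.16))
E
```

```text
cap (array([0.49131484, 0.02061739, 0.31465979]), np.float64(0.0018127896869311211))
[-0.21829465  0.18238941  2.02954209  0.8071439   1.09950009 -0.45531072]
blue top [0.38107126 0.1956988  0.16      ]
blue top [0.32517397 0.13558864 0.16      ]
blue top [0.29084922 0.27106873 0.16      ]
blue top [0.35892475 0.15318672 0.16      ]
```

Run:
```python
from h import *
t=load('t2');s=load('s2')
c=lambda u,v:(70+u/4,170+v/4); e=lambda u,v:(200+u/3.3,60+v/3.3)
for q in [(185,345),(130,250),(290,360),(90,130)]:
  for z in (.15,.2,.3,.4):
    p=ray(s,*e(*q),z); print(q,z,p.round(3), ((proj(t,p)-[70,170])*4).round())
q=ctrl.get_obs()
import scipy.spatial.transform as T
R=T.Rotation.from_euler('xyz',q['tcp_rot']).as_matrix(); p=q['tool_pos']
for d in (.1,.15,.2,.25): print('axis',d,(p-R[:,2]*d).round(3), ((proj(t,p-R[:,2]*d)-[70,170])*4).round())
```

```text
(185, 345) 0.15 [ 0.396 -0.031  0.15 ] [772. 406.]
(185, 345) 0.2 [ 0.443 -0.067  0.2  ] [824. 332.]
(185, 345) 0.3 [ 0.538 -0.137  0.3  ] [939. 167.]
(185, 345) 0.4 [ 0.632 -0.207  0.4  ] [1073.  -27.]
(130, 250) 0.15 [0.23  0.022 0.15 ] [695. 666.]
(130, 250) 0.2 [ 0.287 -0.017  0.2  ] [749. 584.]
(130, 250) 0.3 [ 0.401 -0.093  0.3  ] [870. 402.]
(130, 250) 0.4 [ 0.515 -0.17   0.4  ] [1010.  189.]
(290, 360) 0.15 [0.482 0.036 0.15 ] [669. 278.]
(290, 360) 0.2 [ 0.525 -0.003  0.2  ] [723. 207.]
(290, 360) 0.3 [ 0.609 -0.081  0.3  ] [842.  50.]
(290, 360) 0.4 [ 0.693 -0.159  0.4  ] [ 982. -135.]
(90, 130) 0.15 [-0.001  0.131  0.15 ] [ 527. 1041.]
(90, 130) 0.2 [0.07  0.086 0.2  ] [587. 948.]
(90, 130) 0.3 [ 0.21  -0.003  0.3  ] [719. 741.]
(90, 130) 0.4 [ 0.351 -0.092  0.4  ] [873. 501.]
axis 0.1 [0.479 0.112 0.113] [563. 287.]
axis 0.15 [0.472 0.08  0.151] [602. 294.]
axis 0.2 [0.466 0.049 0.19 ] [644. 301.]
axis 0.25 [0.459 0.017 0.228] [688. 309.]
```

The forearm passes over the blue pack with more than 60 mm of vertical margin, so I'll push on gently.

```bash
python3 -m jog '[0,0,0,0.0046,0,0.0039,0.2, 0,0,0,0.0046,0,0.0039,0.2, 0,0,0,0.0046,0,0.0039,0.2, 0,0,0,0.0046,0,0.0039,0.2, 0,0,0,0.0046,0,0.0039,0.2, 0,0,0,0.0046,0,0.0039,0.2, 0,0,0,0.0046,0,0.0039,0.2]'; python3 -m jog '[0,0,0,0.0015,0,0.0013,0.2, 0,0,0,0.0015,0,0.0013,0.2, 0,0,0,0.0015,0,0.0013,0.2]'
```

```text
clock: 7.88
tool_pos: [0.5015, 0.2153, 0.0365]
tcp_rot: [3.139, -0.698, 1.364]
force: [-4.6, -23.3, 12.4]
finger_gap: 0.598
grasp_force: 11.7
clock: 8.13
tool_pos: [0.5027, 0.221, 0.0365]
tcp_rot: [3.139, -0.699, 1.364]
force: [-5.9, -23.5, 12.4]
finger_gap: 0.6
grasp_force: 12.2
```

```bash
for i in 1; do python3 -m jog '[0,0,0,0.0015,0,0.0013,0.2, 0,0,0,0.0015,0,0.0013,0.2]'; python3 -m jog '[0,0,0,0.0015,0,0.0013,0.2, 0,0,0,0.0015,0,0.0013,0.2]'; done
python3 - <<'E'
from h import *
s=snap('top','t3')
E
```

```text
clock: 8.3
tool_pos: [0.5035, 0.2249, 0.0365]
tcp_rot: [3.139, -0.699, 1.364]
force: [-6.3, -23.9, 12.9]
finger_gap: 0.6
grasp_force: 12.4
clock: 8.47
tool_pos: [0.5044, 0.2287, 0.0365]
tcp_rot: [3.138, -0.699, 1.364]
force: [-5.9, -26.6, 15.0]
finger_gap: 0.599
grasp_force: 13.5
```

```bash
python3 -m jog '[0,0,0,0.0015,0,0.0013,0.2, 0,0,0,0.0015,0,0.0013,0.2]'; python3 -m jog '[0,0,0,0.0015,0,0.0013,0.2]'; python3 -m jog '[0,0,0,0.0015,0,0.0013,0.2]';python3 -m jog '[0,0,0,0.0008,0,0.0007,0.2]'
```

```text
clock: 8.68
tool_pos: [0.5052, 0.2325, 0.0365]
tcp_rot: [3.138, -0.699, 1.364]
force: [-6.5, -27.1, 15.9]
finger_gap: 0.603
grasp_force: 14.2
clock: 8.77
tool_pos: [0.5056, 0.2344, 0.0364]
tcp_rot: [3.138, -0.699, 1.364]
force: [-7.2, -27.7, 17.2]
finger_gap: 0.6
grasp_force: 14.6
clock: 8.85
tool_pos: [0.506, 0.2354, 0.0362]
tcp_rot: [3.138, -0.697, 1.365]
force: [-30.7, -81.8, 42.2]
finger_gap: 0.6
grasp_force: 42.8
clock: 8.93
tool_pos: [0.506, 0.2355, 0.0362]
tcp_rot: [3.137, -0.695, 1.365]
force: [-34.7, -88.5, 45.7]
finger_gap: 0.6
grasp_force: 46.8
```

Hard stop reached: the force jumped from 28 to 82 N and the travel stopped, about 10 mm after the nose first touched. Backing off.

```bash
python3 -m jog '[0,0,0,-0.0015,0,-0.0013,0.2, 0,0,0,-0.003,0,-0.0026,0.2, 0,0,0,-0.0076,0,-0.0064,0.2, 0,0,0,-0.0153,0,-0.0129,0.2, 0,0,0,-0.0191,0,-0.0161,0.2, 0,0,0,-0.0191,0,-0.0161,0.2, 0,0,0,-0.0191,0,-0.0161,0.2, 0,0,0,0,0,0,0.2]'
python3 - <<'E'
from h import *
s=snap('top','t4');snap('scene','s4')
cv2.imwrite('pics/t4c.png',cv2.convertScaleAbs(cv2.resize(s['color'][170:320,70:260],None,fx=4,fy=4,interpolation=2)[:,:,::-1],alpha=1.7))
E
```

```text
clock: 9.6
tool_pos: [0.482, 0.1271, 0.0358]
tcp_rot: [3.141, -0.699, 1.361]
force: [0.4, 0.4, 0.5]
finger_gap: 0.601
grasp_force: 0.0
```

View pics/t4c.png

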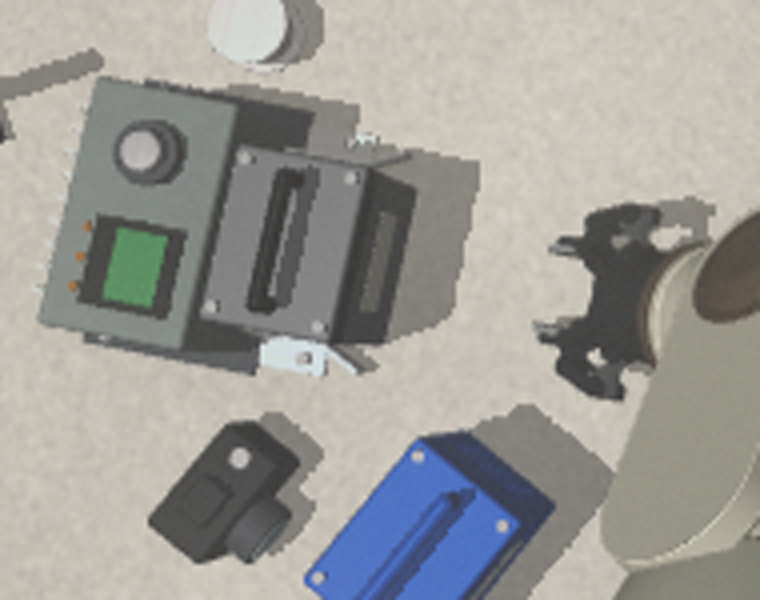

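The top view shows the pack between the rails, parallel to the dock, against the front of the housing, with nothing else moved. I'll check its pose and the button position, then raise, untilt and shut the fingers.

```bash
cat >> meas.py <<'E'
print('+++')
pc,pa=rep('pack4',[(237,145),(372,167),(332,343),(203,320)],.16)
d=np.array([.206,.9785]);n=np.array([-d[1],d[0]]);print('along',(pc-dc)@d,'lat',(pc-dc)@n)
print('btn',tri(s,(70+142.5/4-.4,170+152.5/4-.4),load('s0'),(260+518.5/4.4-.4,95+188.5/4.4-.4)))
E
python3 meas.py|sed -n '/+++/,$p'
python3 -m jog '[0,0,0,0.0174,0,-0.0207,-1, 0,0,0,0.0174,0,-0.0207,-1, 0,0,0,0.0174,0,-0.0207,-1, 0,0,0,0.0174,0,-0.0207,-1, 0,0,0,0.0174,0,-0.0207,-1, 0,0,0,0.0174,0,-0.0207,-1, 0,0,0,0.0174,0,-0.0207,-1, 0,0,0,0.0174,0,-0.0207,-1, 0,0,0,0.0174,0,-0.0207,-1, 0,0,0,0.0174,0,-0.0207,-1]'
python3 -m jog '[0,-0.1,0,0,0,0,-1, 0,-0.1,0,0,0,0,-1, 0,-0.1,0,0,0,0,-1, 0,-0.1,0,0,0,0,-1, 0,-0.1,0,0,0,0,-1, 0,-0.1,0,0,0,0,-1, 0,-0.1,0,0,0,0,-1, 0,0,0,0,0,0,-1]'
```

```text
+++
pack4 [0.5107 0.2892] yaw x 79.24 yaw from y 78.81 [np.float64(0.0914), np.float64(0.1186), np.float64(0.0867), np.float64(0.1174)]
along -0.104217716110402 lat 0.002088446073878626
btn (array([0.57291643, 0.38367985, 0.1673491 ]), np.float64(0.002033986903085284))
clock: 10.53
tool_pos: [0.4817, 0.131, 0.3077]
tcp_rot: [3.142, -0.7, 1.364]
force: [0.3, 1.2, -0.2]
finger_gap: 0.002
grasp_force: 0.0
clock: 11.2
tool_pos: [0.4821, 0.1325, 0.3063]
tcp_rot: [3.141, 0.005, 1.367]
force: [0.6, 0.5, 0.3]
finger_gap: -0.003
grasp_force: 0.0
```

```bash
python3 -m jog '[0,0,0,0.033,0.0048,0,-1, 0,0,0,0.033,0.0048,0,-1, 0,0,0,0.033,0.0048,0,-1, 0,0,0,0.033,0.0048,0,-1, 0,0,0,0.033,0.0048,0,-1, 0,0,0,0.033,0.0048,0,-1, 0,0,0,0.033,0.0048,0,-1, 0,0,0,0.033,0.0048,0,-1, 0,0,0,0,0,0,-1]'
python3 -m jog '[0,0,0,0,0,0.029,-1, 0,0,0,0,0,0.029,-1, 0,0,0,0,0,0.029,-1, 0,0,0,0,0,0.029,-1, 0,0,0,0,0,0,-1]'
```

```text
clock: 11.95
tool_pos: [0.5746, 0.3852, 0.3038]
tcp_rot: [-3.138, -0.002, 1.367]
force: [-1.2, -0.3, -1.6]
finger_gap: -0.001
grasp_force: 0.0
clock: 12.37
tool_pos: [0.5723, 0.3796, 0.1841]
tcp_rot: [-3.134, 0.003, 1.363]
force: [-0.7, -0.9, -1.4]
finger_gap: 0.004
grasp_force: 0.0
```

```bash
python3 -m jog '[0,0,0,0.003,0,0,-1, 0,0,0,0,0,0,-1]'; python3 -m jog '[0,0,0,0,0,0.002,-1, 0,0,0,0,0,0.002,-1]'; python3 -m jog '[0,0,0,0,0,0.002,-1, 0,0,0,0,0,0.002,-1]';  python3 -m jog '[0,0,0,0,0,0.001,-1, 0,0,0,0,0,0.001,-1]'
```

```text
clock: 12.53
tool_pos: [0.5753, 0.384, 0.1925]
tcp_rot: [3.14, -0.002, 1.363]
force: [-0.7, 0.0, 0.5]
finger_gap: 0.004
grasp_force: 0.0
clock: 12.7
tool_pos: [0.5754, 0.3838, 0.1883]
tcp_rot: [3.139, -0.002, 1.363]
force: [-0.3, -0.1, 0.5]
finger_gap: 0.004
grasp_force: 0.0
clock: 12.87
tool_pos: [0.5749, 0.3836, 0.1828]
tcp_rot: [3.141, -0.001, 1.363]
force: [0.3, -0.7, 1.1]
finger_gap: -0.002
grasp_force: 0.7
clock: 13.03
tool_pos: [0.5749, 0.3835, 0.1806]
tcp_rot: [3.141, -0.0, 1.363]
force: [-0.2, 0.6, 1.8]
finger_gap: -0.003
grasp_force: 1.4
```

```bash
python3 -m jog '[0,0,0,0,0,0.001,-1, 0,0,0,0,0,0.001,-1]'; python3 -m jog '[0,0,0,0,0,0.001,-1, 0,0,0,0,0,0.001,-1]';  python3 -m jog '[0,0,0,0,0,0.001,-1]'
```

```text
clock: 13.2
tool_pos: [0.5749, 0.3835, 0.1786]
tcp_rot: [3.141, -0.0, 1.363]
force: [-0.1, -0.1, 4.0]
finger_gap: 0.0
grasp_force: 2.0
clock: 13.37
tool_pos: [0.575, 0.3836, 0.1768]
tcp_rot: [3.141, -0.0, 1.363]
force: [-1.7, -2.0, 17.7]
finger_gap: -0.001
grasp_force: 9.3
clock: 13.45
tool_pos: [0.5751, 0.3836, 0.1768]
tcp_rot: [3.14, -0.001, 1.363]
force: [-4.7, -2.1, 23.1]
finger_gap: 0.001
grasp_force: 11.4
```

The button bottomed: 6 mm of travel, then the force rose sharply to 23 N. Releasing and retreating.

```bash
python3 -m jog '[0,0,0,0,0,-0.003,-1, 0,0,0,0,0,-0.006,-1, 0,0,0,0,0,-0.015,-1, 0,0,0,0,0,-0.03,-1, 0,0,0,0,0,-0.03,-1, 0,0,0,0,0,-0.03,-1, 0,0,0,-0.03,0,0,-1, 0,0,0,-0.03,0,0,-1, 0,0,0,-0.03,0,0,-1, 0,0,0,-0.03,0,0,-1, 0,0,0,-0.03,0,0,-1, 0,0,0,0,0,0,-1]'
python3 - <<'E'
from h import *
s=snap('scene','s5');t=snap('top','t5')
A=cv2.resize(s['color'][95:225,260:440],(554,400),interpolation=2)[:,:,::-1]
cv2.imwrite('pics/s5c.png',A)
a=load('t4')['color'].astype(int)[170:260,85:180];b=t['color'].astype(int)[170:260,85:180]
print('diff px',(abs(a-b).sum(2)>90).sum())
E
```

```text
clock: 14.45
tool_pos: [0.5431, 0.2328, 0.2899]
tcp_rot: [3.141, 0.001, 1.361]
force: [0.6, 0.4, 1.0]
finger_gap: 0.002
grasp_force: 0.0
diff px 1935
```

View pics/s5c.png

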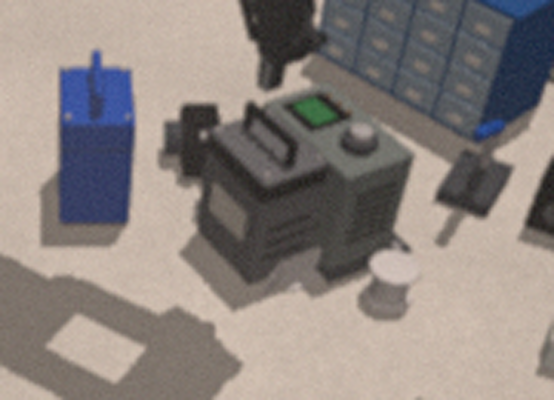

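The pack is seated at the dock, the button is released and the bystanders are undisturbed. The view shows only the pack top at (270,150) beside the housing edge at (320,170). I'll check the seating depth with edge profiles along the dock axis.

Run:
```python
from h import *
t=load('t4');g=cv2.cvtColor(t['color'],cv2.COLOR_RGB2GRAY).astype(float)
dc=np.array([.5342,.3908])
for yaw in (78.1,79.):
  d=np.array([np.cos(np.radians(yaw)),np.sin(np.radians(yaw))]);n=np.array([-d[1],d[0]])
  for nm,z,A,L in(('house',.15,np.arange(-.06,.06,.001),np.arange(-.025,.075,.002) ),('pack',.16,np.arange(-.16,-.04,.001),np.arange(-.045,.045,.002))):
    pr=[]
    for a in A:
        uv=np.array([proj(t,np.r_[dc+a*d+l*n,z]) for l in L],np.float32)
        pr.append(cv2.remap(g.astype(np.float32),uv[None,:,0].copy(),uv[None,:,1].copy(),1).mean())
    print(yaw,nm,int(A[0]*1000),np.round(pr).astype(int).tolist())
```

```text
78.1 house -60 [74, 74, 73, 70, 63, 54, 46, 43, 42, 43, 45, 51, 58, 65, 71, 76, 78, 79, 79, 79, 79, 79, 79, 79, 76, 71, 64, 59, 57, 57, 57, 57, 57, 57, 58, 58, 59, 62, 67, 70, 72, 72, 72, 71, 70, 70, 70, 70, 70, 70, 70, 70, 70, 70, 70, 70, 70, 70, 69, 69, 69, 70, 70, 70, 70, 70, 70, 70, 70, 70, 68, 64, 61, 58, 57, 57, 58, 58, 58, 58, 58, 58, 59, 59, 59, 60, 63, 68, 73, 76, 77, 78, 79, 80, 80, 81, 81, 81, 81, 81, 81, 81, 81, 81, 81, 81, 81, 82, 83, 89, 98, 106, 111, 113, 114, 114, 114, 114, 114, 114]
78.1 pack -160 [43, 42, 41, 41, 41, 40, 38, 37, 36, 36, 36, 37, 40, 45, 53, 61, 69, 74, 77, 78, 78, 78, 78, 78, 78, 78, 78, 78, 78, 78, 78, 78, 78, 77, 77, 77, 77, 77, 77, 77, 77, 77, 77, 73, 66, 59, 53, 52, 51, 51, 51, 51, 51, 50, 50, 51, 56, 62, 65, 62, 54, 45, 39, 36, 36, 36, 37, 39, 41, 41, 39, 40, 44, 53, 64, 72, 76, 77, 77, 77, 77, 76, 77, 77, 77, 77, 77, 77, 76, 76, 76, 76, 76, 76, 77, 77, 77, 76, 76, 75, 71, 63, 53, 45, 42, 42, 43, 48, 54, 61, 68, 73, 77, 79, 79, 79, 79, 79, 79, 79]
79.0 house -60 [74, 74, 74, 71, 65, 57, 49, 44, 42, 42, 44, 49, 55, 62, 69, 74, 77, 79, 79, 79, 79,
[... 201 characters left out ...]
67, 63, 60, 58, 57, 58, 58, 58, 58, 58, 59, 59, 59, 59, 59, 61, 65, 70, 74, 76, 78, 79, 79, 80, 80, 81, 81, 81, 81, 81, 81, 81, 81, 81, 81, 81, 82, 83, 87, 94, 103, 109, 112, 114, 114, 114, 114, 114, 114]
79.0 pack -160 [44, 42, 41, 41, 41, 40, 38, 37, 36, 36, 36, 38, 40, 46, 53, 61, 68, 73, 76, 78, 78, 78, 79, 79, 79, 78, 78, 78, 78, 78, 78, 78, 77, 77, 77, 77, 77, 77, 77, 77, 77, 77, 76, 72, 66, 59, 54, 52, 51, 51, 51, 51, 51, 50, 50, 52, 56, 62, 65, 62, 55, 46, 39, 37, 36, 37, 38, 39, 41, 41, 40, 41, 45, 54, 64, 72, 76, 76, 77, 77, 76, 76, 76, 76, 77, 77, 76, 76, 76, 76, 76, 76, 76, 77, 77, 77, 77, 77, 76, 75, 71, 62, 53, 46, 42, 42, 44, 48, 54, 61, 68, 73, 77, 78, 79, 79, 79, 79, 79, 79]
```

```bash
python3 -c "
from station import ctrl
print(ctrl.finish_job())"
```

```text
the job is handed in; nothing more can be done
None
```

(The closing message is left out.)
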